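Load the centrifuge in balanced pairs

ROBOT

A 6-joint arm with a two-finger parallel gripper is mounted at the origin on a cart in front of the work surface, level with it; the furniture and walls round the work are solid. World frame = base frame: x ahead of the robot, y to its left, z up, the work surface at z = 0. Lengths are in m, angles in rad, forces in N, time in s.
With the tool pointing down it reaches from about 0.375 to 0.9 m from the base axis. Payload 3.1 kg.
Tool frame: the origin (TCP) lies at the centre of the arm's flange, where the gripper is bolted on; the fingertips stand robot.tip_extent ahead of it and the grasp point (between the pads) lies 164 mm ahead of it (robot.tip_extent is the distance from the TCP to the fingertips, in m); z points along the fingers, y is the line along which they close (so a half turn about z gives the same grasp; the last joint's range is limited). The gripper opens to 87 mm and grips with 3 to 60 N. Pads are 19 mm wide; open, the fingers measure 117 mm over their backs; the gripper's body (75 mm by 190 mm) begins 51 mm behind the grasp point.
Start: joints at [-1.486, 0.527, 1.433, -0, 1.181, -0.178], TCP at [0.163, -0.603, 0.405] pointing down, gripper open.
Joint ranges: [-3.08, 3.08], [-0.75, 2.2], [0.22, 2.44], [-1.43, 4.57], [0, 2.65], [-2.85, 2.85]. Speed limits (rad/s): [2.79, 2.79, 3.14, 3.14, 3.14, 3.14].

INTERFACE

Orientations are given as a unit quaternion [x, y, z, w].
In Python, from rig import get_obs, camera, hand_in, cut_out, robot gives the robot as it stands.
- The arm moves only by the tool step_arm, never from a script. Its argument "rows" is a list of rows, each a list of 6 numbers: the shift along the world's x, y, z in m, then the turn, a rotation vector about the world's x, y, z in degrees. A call has 1 to 12 rows; each row shifts and turns the commanded pose from where the row before left it; what a row does not reach is not made up. A row lasts 1/8 s, in which the tool goes at most 62.5 mm and 10.7 degrees, less where a joint would pass 70% of its speed; a pose out of reach is approached as far as the arm can. A call is refused whole if a number of a shift passes 0.0625 or a number of a turn 10.7, either way. A call with a gripper value outside its range is refused whole. "jaw" is the finger opening in m, from 0 to 0.087, set as the call begins (left out, the last holds). The fingers move at their own pace and stop on an object; "squeeze" is the grip in N (left out, the last holds). Time passes only in rows, so rows that do not move let the fingers close. It gives the time, the measured TCP pose, the force, the opening and the grip force at its end, in the units of the state.
- get_obs(): the state, without advancing time (a new reading comes with each control period).
- camera(name): name is "scene" or "top" or "wrist"; returns a dict with "pixels" (384x512x3 uint8, blue, green, red), "depth" (384x512 float32, m along the optical axis (not along the pixel's ray), 0 where there is no reading), "fov_y" (degrees; the focal length in pixels is half the picture's height over the tangent of half this angle, whatever the lens; pixels are square), "cx", "cy" (the principal point, pixels), "extrinsics" (4x4, takes a point from camera to world coordinates); the wrist camera has in their place "mount" (4x4, takes a point from camera to tool coordinates, whose origin is the TCP and whose axes are the flange's). Camera axes: x right, y up, looking along -z (the intrinsics and any distortion apply to the point x, -y, -z); pixel columns grow to the right and rows downward; lengths in m; the calibration is good to about 2 mm. The wrist camera is an equidistant fisheye: a pixel r from the principal point sees the ray r / f radians off the axis. A picture is of the moment at which its call begins: read the wrist's pose just before it.
- hand_in(): hands the job in; it is judged then, once.
Trained networks look in the newest picture that a camera, given by its name, has taken for a name from the list of things; names that differ only in an ending like _2 or _b are one class to them, and where a whole thing is asked for, a point or a joint stands for the part that bears it (a point fixed in the world has none). Each returns a list of dicts, best first, with "confidence" (0 to 1); they miss things now and then, are a little off and sometimes report something else, mostly with a low value. They report only what shows in the picture. A call takes as long as a camera call. They do not tell look-alikes from the thing itself.
- cut_out(label, camera): "region" (384x512 bool, what is visible of it) and "extent" ([centre column, centre row, width, height] in pixels, round what is visible of it).
The state is a dict: "time": time; "q": joint angles; "joint_velocities": joint speeds; "joint_torque": joint torques, N m; "position": TCP position; "tool_rot": TCP orientation; "ft_force": force on the tool from outside, world axes, zero at the start; "moment": the same for the moment, N m; "grip_width": finger opening in m; "grip_force": force on a finger pad.
Only numpy, scipy, OpenCV 4.12 (cv2) and the standard library are available. Lean on these libraries where they do the work, as an engineer would, in place of code of your own. Each camera call takes 0.05 s, during which the arm holds its last target. There are 200 camera calls.

TASK

Load the centrifuge for its next run: take the two red-capped and the two green-capped tubes out of the yellow racks and stand one in each bucket of the rotor, fully down, so that the rotor is balanced: the two reds straight across the spindle from one another, and the two greens likewise. The purple-capped tubes are whole blood that must not be spun: leave them standing in the rack where they are. Keep every tube upright throughout.

Things in the scene. Friction and masses are not known exactly. Their poses are not given: they have to be found in the camera images.
- red_1: Sample tube with RED cap, to be spun; upright in a yellow rack. 88 mm tall; barrel 13 mm thick; cap 17 mm thick, 71 to 88 mm above the origin (centre of the foot; z up the tube). Its x axis points across the rack's row: the way to grip the cap. Neighbours in the row stand 41 mm apart, the two rows 80 mm. Foot at z = 0.008, rack top at 0.042: free of the rack once lifted 40 mm.
- red_2: Sample tube with RED cap, to be spun; upright in a yellow rack. 88 mm tall; barrel 13 mm thick; cap 17 mm thick, 71 to 88 mm above the origin (centre of the foot; z up the tube). Its x axis points across the rack's row: the way to grip the cap. Neighbours in the row stand 41 mm apart, the two rows 80 mm. Foot at z = 0.008, rack top at 0.042: free of the rack once lifted 40 mm.
- green_1: Sample tube with GREEN cap, to be spun; upright in a yellow rack. 88 mm tall; barrel 13 mm thick; cap 17 mm thick, 71 to 88 mm above the origin (centre of the foot; z up the tube). Its x axis points across the rack's row: the way to grip the cap. Weight about 12 g. Racks (two, 56 x 118 x 42 mm, side by side) are fixed.
- green_2: Sample tube with GREEN cap, to be spun; upright in a yellow rack. 88 mm tall; barrel 13 mm thick; cap 17 mm thick, 71 to 88 mm above the origin (centre of the foot; z up the tube). Its x axis points across the rack's row: the way to grip the cap. Weight about 12 g. Racks (two, 56 x 118 x 42 mm, side by side) are fixed.
- purple_1: Sample tube with PURPLE cap, not to be spun; upright in a yellow rack. 88 mm tall; barrel 13 mm thick; cap 17 mm thick, 71 to 88 mm above the origin (centre of the foot; z up the tube). Its x axis points across the rack's row: the way to grip the cap. Stays in its hole.
- purple_2: Sample tube with PURPLE cap, not to be spun; upright in a yellow rack. 88 mm tall; barrel 13 mm thick; cap 17 mm thick, 71 to 88 mm above the origin (centre of the foot; z up the tube). Its x axis points across the rack's row: the way to grip the cap. Stays in its hole.
- bucket_1: Dark cup in the white centrifuge's cross-shaped rotor, 62 mm from the spindle, straight across from bucket_3. Origin: centre of its underside, z up, x away from the spindle. Inner floor 4 mm, rim 59 mm above the origin; bore 21 mm wide, mouth flared to 31 mm. A seated tube stands on the floor, cap and 16 mm of barrel out. It swings outward on its pins if pushed, and springs back.
- bucket_2: Dark cup in the white centrifuge's cross-shaped rotor, 62 mm from the spindle, straight across from bucket_4. Origin: centre of its underside, z up, x away from the spindle. Inner floor 4 mm, rim 59 mm above the origin; bore 21 mm wide, mouth flared to 31 mm. A seated tube stands on the floor, cap and 16 mm of barrel out. The rotor turns on its spindle if pushed (1.3 N at a bucket).
- bucket_3: Dark cup in the white centrifuge's cross-shaped rotor, 62 mm from the spindle, straight across from bucket_1. Origin: centre of its underside, z up, x away from the spindle. Inner floor 4 mm, rim 59 mm above the origin; bore 21 mm wide, mouth flared to 31 mm. A seated tube stands on the floor, cap and 16 mm of barrel out. Rims are at z = 0.118, the deck round them at 0.110.
- bucket_4: Dark cup in the white centrifuge's cross-shaped rotor, 62 mm from the spindle, straight across from bucket_2. Origin: centre of its underside, z up, x away from the spindle. Inner floor 4 mm, rim 59 mm above the origin; bore 21 mm wide, mouth flared to 31 mm. A seated tube stands on the floor, cap and 16 mm of barrel out. The open lid, 0.32 m high, stands on the far side, 115 mm from the spindle.
Not all that is in view belongs to the job. What is shaped like the green_2 but orange is not meant.

How it is judged:
By the outcome, as a careful person would: the job done as asked, in the order asked, and still so for the second after the job is handed in, with the robot touching nothing.
It also fails if it takes over 109 s, if anything falls off the work surface, if the arm or the gripper's body presses on something with over 40 N, if the wrist force passes 120 N, or if a joint passes its speed limit or range.

## Working session

There is one attempt and no reset: what is moved stays moved. The work goes in short steps, Python scripts to look and compute and a tool call to move; the robot and the scene stay as the last step left them, time stands still between calls to the robot, and variables do not carry over. Pictures are saved under pics/ and viewed, at most 14 in all, crops included, and the job is handed in when it is done.

Besides the shell and the picture viewer there is one more tool, called as name([rows], argument=value, ...), one row to a line, values as JSON. step_arm: Moves the arm, as the interface text tells. Its arguments: {"type":"object","properties":{"rows":{"type":"array"},"jaw":{"type":"number"},"squeeze":{"type":"number"}},"required":["rows"]}

```bash
mkdir -p pics; ls
python3 - <<'E'
from rig import get_obs,camera,robot
import cv2
print(robot.tip_extent)
o=get_obs();print({k:o[k] for k in('time','position','tool_rot','q','grip_width')})
for n in('scene','top'):
    c=camera(n);cv2.imwrite(f'pics/{n}0.png',c['pixels']);print(n,c['fov_y'],c['cx'],c['cy'],c['extrinsics'])
E
```

```text
pics
0.1822
{'time': 0.0, 'position': array([ 0.16295215, -0.6030242 ,  0.40376559]), 'tool_rot': array([ 9.91314108e-01,  1.31510912e-01,  4.57664702e-05, -1.10318125e-03]), 'q': array([-1.48551995e+00,  5.28475148e-01,  1.43390263e+00, -1.23034924e-05,
        1.18142311e+00, -1.78505056e-01]), 'grip_width': 0.08750386262964792}
scene 56.0071304121752 257.9139041503147 191.8982347265505 [[ 6.37338905e-01  4.32669731e-01 -6.37648825e-01  5.05101900e-02]
 [-7.70583214e-01  3.57002226e-01 -5.27968674e-01 -4.75926264e-01]
 [-7.94014419e-04  8.27856458e-01  5.60939440e-01  5.43221579e-01]
 [ 0.00000000e+00  0.00000000e+00  0.00000000e+00  1.00000000e+00]]
top 42.6794909830234 259.3424723933748 190.1694187760893 [[ 0.0160146   0.99262069 -0.12019861  0.43817543]
 [-0.99986497  0.01545536 -0.00558354 -0.02601222]
 [-0.00368462  0.12027179  0.99273416  1.46154522]
 [ 0.          0.          0.          1.        ]]
```

View pics/scene0.png

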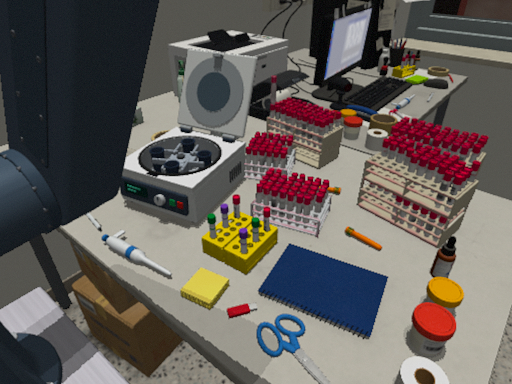

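View pics/top0.png

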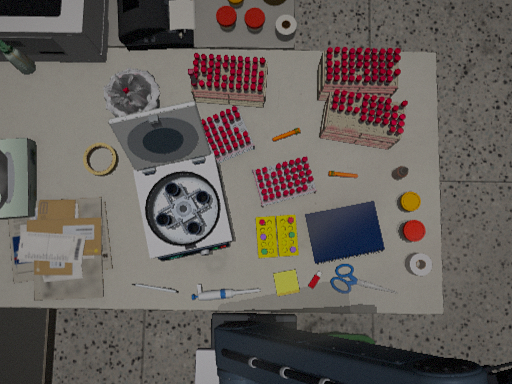

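```bash
cat > h.py <<'E'
import numpy as np, cv2
from scipy.spatial.transform import Rotation as R
from rig import get_obs,camera,cut_out,robot
def toolT(o):
    T=np.eye(4);T[:3,:3]=R.from_quat(o['tool_rot']).as_matrix();T[:3,3]=o['position'];return T
def ray(c,u,v,o=None):
    """camera ray origin, direction (unit depth along the axis) in the world"""
    f=192/np.tan(np.radians(c['fov_y'])/2)
    x,y=np.asarray(u,float)-c['cx'],np.asarray(v,float)-c['cy']
    if 'mount' in c:
        r=np.hypot(x,y)+1e-9;k=np.tan(r/f)/r;x,y=x*k,y*k;E=toolT(o)@c['mount']
    else: x,y=x/f,y/f;E=c['extrinsics']
    d=np.stack([x,-y,-np.ones_like(x)],-1)@E[:3,:3].T
    return E[:3,3],d
def atz(c,u,v,z,o=None):
    p,d=ray(c,u,v,o);return p+d*((z-p[2])/d[...,2])[...,None]
def cloud(c,o=None):
    v,u=np.mgrid[:384,:512];p,d=ray(c,u,v,o);return p+d*c['depth'][...,None]
E
python3 - <<'E'
from h import *
for n in('scene','top'):
    c=camera(n);print(n,[k for k in c],[c[k] for k in c if k not in('pixels','depth','extrinsics')])
    P=cloud(c)
    for l in('red_1','green_1','purple_1','bucket_1'):
        for r in cut_out(l,n):
            m=r['region'];q=P[m&(c['depth']>0)]
            zt=np.percentile(q[:,2],95) if len(q) else 0
            t=q[q[:,2]>zt-.008] if len(q) else q
            print(n,l,round(r['confidence'],2),np.round(r['extent'],0),m.sum(),np.round(t.mean(0),3) if len(t) else '',round(zt,3))
c=camera('scene');cv2.imwrite('pics/crop1.png',cv2.resize(c['pixels'][125:275,115:290],None,fx=4,fy=4,interpolation=cv2.INTER_CUBIC))
E
```

```text
scene ['pixels', 'depth', 'fov_y', 'cx', 'cy', 'extrinsics'] [56.0071304121752, 257.9139041503147, 191.8982347265505]
scene red_1 0.47 [237. 205.   9.  23.] 110 [ 0.514 -0.03   0.094] 0.097
scene green_1 0.66 [256. 228.   6.  23.] 164 [ 0.479 -0.112  0.095] 0.097
scene green_1 0.59 [213. 224.  12.  23.] 167 [ 0.432 -0.037  0.095] 0.097
scene green_1 0.52 [364. 238.  36.  25.] 219 [ 0.662 -0.266  0.013] 0.017
scene green_1 0.39 [335. 191.  11.   8.] 58 [ 0.791 -0.124  0.015] 0.019
scene green_1 0.21 [268. 218.   9.  23.] 181 [ 0.521 -0.108  0.095] 0.097
scene purple_1 0.45 [224. 220.  10.  31.] 163 [ 0.472 -0.033  0.095] 0.097
scene purple_1 0.44 [243. 243.  13.  28.] 173 [ 0.438 -0.117  0.095] 0.097
scene bucket_1 0.76 [171. 166.  18.  14.] 193 [0.494 0.161 0.117] 0.12
scene bucket_1 0.68 [190. 145.  10.  13.] 166 [0.6   0.224 0.116] 0.119
scene bucket_1 0.54 [158. 159.  13.  23.] 191 [0.515 0.246 0.116] 0.119
scene bucket_1 0.51 [204. 156.  13.  13.] 171 [0.58  0.139 0.116] 0.12
top ['pixels', 'depth', 'fov_y', 'cx', 'cy', 'extrinsics'] [42.6794909830234, 259.3424723933748, 190.1694187760893]
top red_1 0.37 [164. 221.  20.  18.] 172 [0.517 0.245 0.116] 0.119
top green_1 0.6 [204. 200.  12.  14.] 154 [0.58  0.138 0.117] 0.12
top purple_1 0.4 [202. 200.  19.  16.] 152 [0.581 0.138 0.117] 0.12
top bucket_1 0.61 [195. 227.  17.  20.] 205 [0.495 0.161 0.116] 0.12
top bucket_1 0.53 [164. 219.  16.  16.] 152 [0.517 0.244 0.116] 0.119
top bucket_1 0.42 [204. 200.  16.  16.] 173 [0.58  0.139 0.116] 0.119
```

View pics/crop1.png

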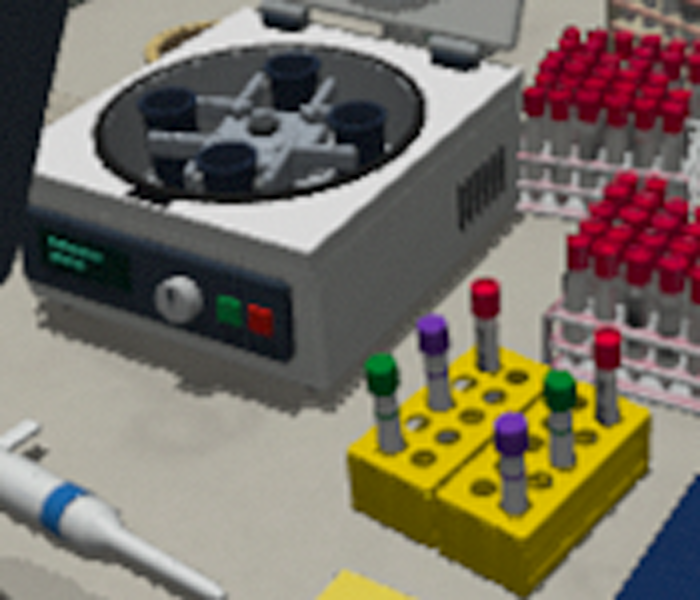

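The two reds in the yellow racks are at crop (485,298) and (607,350), and the greens are at (381,373) and (559,389). Purples are at (433,335) and (511,435). The other reds stand in the white-and-pink racks, and the orange pens matched as "green" are not tubes, so I leave both alone. I'll move over the racks for a close look.

step_arm([
  [0.0265, 0.0445, 0.004, 0, 0, -0.85],
  [0.0265, 0.0445, 0.004, 0, 0, -0.85],
  [0.0265, 0.0445, 0.004, 0, 0, -0.85],
  [0.0265, 0.0445, 0.004, 0, 0, -0.85],
  [0.0265, 0.0445, 0.004, 0, 0, -0.85],
  [0.0265, 0.0445, 0.004, 0, 0, -0.85],
  [0.0265, 0.0445, 0.004, 0, 0, -0.85],
  [0.0265, 0.0445, 0.004, 0, 0, -0.85],
  [0.0265, 0.0445, 0.004, 0, 0, -0.85],
  [0.0265, 0.0445, 0.004, 0, 0, -0.85],
  [0.0265, 0.0445, 0.004, 0, 0, -0.85],
  [0.0265, 0.0445, 0.004, 0, 0, -0.85],
], jaw=0.045)

```text
time: 2.15
position: [0.4817, -0.0678, 0.4532]
tool_rot: [0.999, 0.043, 0.0, 0.0]
ft_force: [1.3, -0.8, 0.3]
grip_width: 0.0447
grip_force: 0.0
```

Run:
```python
from h import *
o=get_obs();c=camera('wrist');print(o['time'],o['position'],R.from_quat(o['tool_rot']).as_matrix().round(3));print(c['mount'].round(3),c['fov_y'])
cv2.imwrite('pics/w1.png',c['pixels']);P=cloud(c,o)
for l in('red_1','green_1','purple_1','bucket_1'):
    for r in cut_out(l,'wrist'):
        m=r['region'];q=P[m&(c['depth']>0)];zt=np.percentile(q[:,2],95)
        t=q[abs(q[:,2]-zt)<.005]
        print(l,round(r['confidence'],2),np.round(r['extent'],0),m.sum(),np.round((t.min(0)+t.max(0))/2,4),np.round(np.ptp(t,axis=0),3),round(zt,3))
```

```text
2.15 [ 0.48168283 -0.06776431  0.45321171] [[ 0.996  0.085  0.001]
 [ 0.085 -0.996 -0.001]
 [ 0.001  0.001 -1.   ]]
[[-0.     0.969  0.247  0.067]
 [ 1.     0.     0.    -0.   ]
 [ 0.     0.247 -0.969  0.019]
 [ 0.     0.     0.     1.   ]] 65.70646984690485
red_1 0.73 [295. 139.  16.  19.] 209 [ 0.5229 -0.1065  0.096 ] [0.015 0.015 0.006] 0.098
red_1 0.59 [226. 139.  18.  15.] 195 [ 0.516  -0.027   0.0956] [0.015 0.015 0.006] 0.098
green_1 0.7 [226. 205.  22.  26.] 281 [ 0.4329 -0.032   0.0959] [0.016 0.016 0.006] 0.098
green_1 0.7 [292. 172.  19.  22.] 254 [ 0.4811 -0.1096  0.0955] [0.016 0.016 0.006] 0.097
green_1 0.64 [396.  58.  49.  26.] 472 [ 0.6671 -0.2648  0.0154] [0.018 0.083 0.007] 0.017
purple_1 0.73 [226. 173.  16.  21.] 274 [ 0.4738 -0.0285  0.0954] [0.016 0.015 0.006] 0.097
purple_1 0.55 [291. 204.  13.  29.] 272 [ 0.4402 -0.113   0.0957] [0.016 0.015 0.005] 0.097
bucket_1 0.94 [ 34. 135.  37.  33.] 739 [0.5177 0.2458 0.1174] [0.036 0.038 0.006] 0.119
bucket_1 0.74 [49. 70. 42. 29.] 723 [0.6016 0.2245 0.1177] [0.036 0.039 0.007] 0.119
bucket_1 0.69 [ 84. 154.  46.  27.] 900 [0.4958 0.1617 0.1177] [0.037 0.039 0.007] 0.119
bucket_1 0.64 [99. 82. 42. 28.] 970 [0.5806 0.1391 0.1174] [0.035 0.038 0.006] 0.119
```

View pics/w1.png

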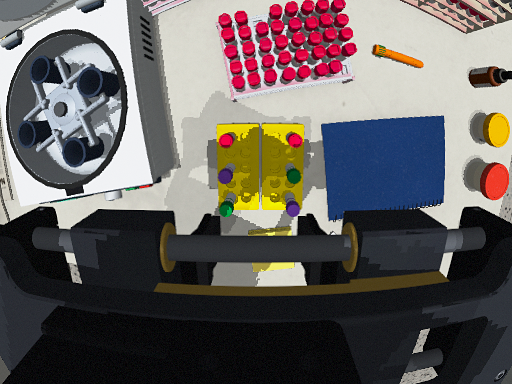

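The picture shows reds at (226,139) and (295,139), greens at (226,205) and (292,172), purples at (226,173) and (291,204), and the buckets round (66,110). Spacings fit the description: 41 and 81 mm in the racks, 62 mm on the rotor. Next I'll check lid clearance, since the wrist camera sits 67 mm ahead of the tool.

Run:
```python
from h import *
o=get_obs();print(o['q'].round(3));s=np.array([.549,.193])
for n in('scene','top','wrist'):
    c=camera(n);P=cloud(c,o).reshape(-1,3);ok=c['depth'].ravel()>0
    q=P[ok&(np.hypot(*(P[:,:2]-s).T)<.25)&(P[:,2]>.125)&(P[:,2]<.4)&(P[:,0]>.58)]
    if len(q)<50: print(n,len(q));continue
    for a in(8,11,14):
        nv=np.array([np.cos(np.radians(a)),np.sin(np.radians(a))]);d=(q[:,:2]-s)@nv
        print(n,a,[(z,np.percentile(d[abs(q[:,2]-z)<.01],[1,10,50]).round(3)) for z in(.14,.18,.22,.26,.28,.3,.32) if (abs(q[:,2]-z)<.01).sum()>20])
```

```text
[-3.740e-01  2.780e-01  1.712e+00 -1.000e-03  1.152e+00  1.111e+00]
scene 8 [(0.14, array([0.121, 0.125, 0.132])), (0.18, array([0.138, 0.141, 0.147])), (0.22, array([0.155, 0.156, 0.161])), (0.3, array([0.195, 0.197, 0.203])), (0.32, array([0.201, 0.205, 0.208]))]
scene 11 [(0.14, array([0.125, 0.129, 0.133])), (0.18, array([0.142, 0.145, 0.15 ])), (0.22, array([0.159, 0.161, 0.164])), (0.3, array([0.2  , 0.202, 0.208])), (0.32, array([0.206, 0.21 , 0.213]))]
scene 14 [(0.14, array([0.127, 0.13 , 0.133])), (0.18, array([0.144, 0.146, 0.151])), (0.22, array([0.16 , 0.162, 0.165])), (0.3, array([0.204, 0.206, 0.211])), (0.32, array([0.209, 0.214, 0.216]))]
top 8 [(0.14, array([0.121, 0.125, 0.134])), (0.18, array([0.139, 0.143, 0.15 ])), (0.22, array([0.156, 0.161, 0.168])), (0.26, array([0.177, 0.18 , 0.188])), (0.28, array([0.187, 0.19 , 0.197])), (0.3, array([0.194, 0.2  , 0.212])), (0.32, array([0.194, 0.199, 0.214]))]
top 11 [(0.14, array([0.126, 0.13 , 0.134])), (0.18, array([0.143, 0.146, 0.151])), (0.22, array([0.161, 0.164, 0.169])), (0.26, array([0.18 , 0.183, 0.189])), (0.28, array([0.19 , 0.193, 0.199])), (0.3, array([0.195, 0.204, 0.212])), (0.32, array([0.194, 0.2  , 0.216]))]
top 14 [(0.14, array([0.128, 0.131, 0.134])), (0.18, array([0.144, 0.147, 0.151])), (0.22, array([0.162, 0.165, 0.17 ])), (0.26, array([0.182, 0.184, 0.189])), (0.28, array([0.191, 0.194, 0.199])), (0.3, array([0.195, 0.205, 0.212])), (0.32, array([0.194, 0.2  , 0.217]))]
wrist 8 [(0.14, array([0.123, 0.126, 0.131])), (0.18, array([0.141, 0.142, 0.143]))]
wrist 11 [(0.14, array([0.127, 0.129, 0.132])), (0.18, array([0.143, 0.144, 0.145]))]
wrist 14 [(0.14, array([0.129, 0.131, 0.133])), (0.18, array([0.145, 0.145, 0.147]))]
```

step_arm([
  [0.034, 0.041, 0, 0, 0, 0],
  [0, 0, -0.05, 0, 0, 0],
  [0, 0, -0.05, 0, 0, 0],
  [0, 0, -0.03, 0, 0, 0],
  [0, 0, 0, 0, 0, 0],
  [0, 0, 0, 0, 0, 0],
], jaw=0.045)

```text
time: 3.3
position: [0.5155, -0.0293, 0.3237]
tool_rot: [0.999, 0.042, 0.001, 0.0]
ft_force: [0.1, 0.3, -0.4]
grip_width: 0.0448
grip_force: 0.0
```

step_arm([
  [0.0005, 0.002, -0.04, 0, 0, 0],
  [0, 0, -0.0315, 0, 0, 0],
  [0, 0, 0, 0, 0, 0],
  [0, 0, 0, 0, 0, 0],
])

```text
time: 3.8
position: [0.5164, -0.0267, 0.253]
tool_rot: [0.999, 0.043, 0.002, 0.001]
ft_force: [-0.2, -0.0, -0.2]
grip_width: 0.045
grip_force: 0.0
```

Run:
```python
from h import *
o=get_obs();c=camera('wrist');print(o['position'])
cv2.imwrite('pics/w2.png',c['pixels'][60:320,130:400].repeat(2,0).repeat(2,1))
P=cloud(c,o)
for r in cut_out('red_1','wrist'):
        m=r['region'];q=P[m&(c['depth']>0)];zt=np.percentile(q[:,2],95)
        t=q[abs(q[:,2]-zt)<.005]
        print(round(r['confidence'],2),np.round(r['extent'],0),m.sum(),np.round((t.min(0)+t.max(0))/2,4),np.round(np.ptp(t,axis=0),3),round(zt,3))
```

```text
[ 0.5163691  -0.02673281  0.2530133 ]
0.68 [259. 235.  26.  57.] 588 [ 0.5163 -0.0265  0.093 ] [0.016 0.011 0.01 ] 0.093
```

View pics/w2.png

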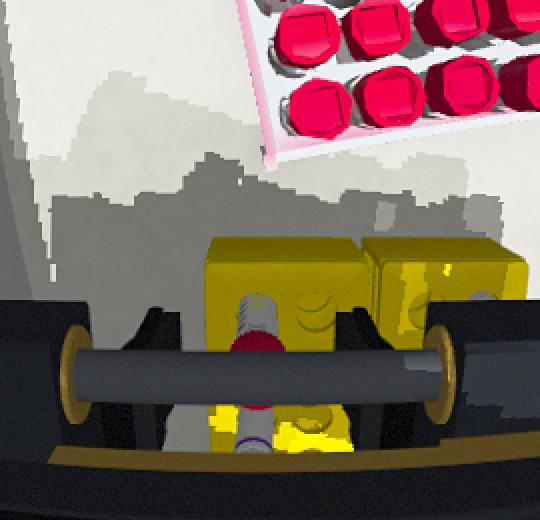

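The red cap at crop (258,355) is centred between the fingers, so I'll close.

step_arm([
  [0, 0, 0, 0, 0, 0],
  [0, 0, 0, 0, 0, 0],
  [0, 0, 0, 0, 0, 0],
  [0, 0, 0, 0, 0, 0],
], jaw=0.01, squeeze=12)

```text
time: 4.4
position: [0.5155, -0.0263, 0.2513]
tool_rot: [0.999, 0.043, 0.0, 0.0]
ft_force: [0.1, -0.1, 1.1]
grip_width: 0.0156
grip_force: 12.0
```

step_arm([
  [0, 0, 0.035, 0, 0, 0],
  [0, 0, 0.06, 0, 0, 0],
  [0, 0, 0.06, 0, 0, 0],
  [0, 0, 0.005, 0, 0, 0],
  [0.017, 0.05, 0, 0, 0, 0],
  [0.017, 0.05, 0, 0, 0, 0],
  [0.017, 0.05, 0, 0, 0, 0],
  [0.017, 0.05, 0, 0, 0, 0],
  [0.018, 0.051, 0, 0, 0, 0],
  [0, 0, 0, 0, 0, 0],
  [0, 0, 0, 0, 0, 0],
  [0, 0, 0, 0, 0, 0],
])

```text
time: 5.9
position: [0.6011, 0.2234, 0.4105]
tool_rot: [0.999, 0.042, -0.001, 0.0]
ft_force: [0.8, -0.6, -0.2]
grip_width: 0.0156
grip_force: 12.0
```

```bash
cat > look.py <<'E'
from h import *
import sys
o=get_obs();c=camera('wrist');P=cloud(c,o);print(o['position'].round(4))
for l in sys.argv[2:]:
    for r in cut_out(l,'wrist'):
        m=r['region'];q=P[m&(c['depth']>0)];zt=np.percentile(q[:,2],95);t=q[abs(q[:,2]-zt)<.005]
        print(l,round(r['confidence'],2),np.round(r['extent'],0),m.sum(),np.round((t.min(0)+t.max(0))/2,4),np.round(np.ptp(t,axis=0),3),round(zt,3))
cv2.imwrite(f'pics/{sys.argv[1]}.png',c['pixels'][60:320,120:400].repeat(2,0).repeat(2,1))
E
python3 look.py w3 red_1 bucket_1
```

```text
[0.6011 0.2234 0.4105]
red_1 0.94 [259. 228.  30.  69.] 909 [0.6015 0.224  0.2525] [0.017 0.012 0.009] 0.253
bucket_1 0.87 [338. 200.  44.  24.] 640 [0.5908 0.1408 0.1177] [0.017 0.035 0.006] 0.119
bucket_1 0.77 [257. 180.  42.  39.] 1264 [0.6033 0.2245 0.1175] [0.036 0.037 0.006] 0.119
bucket_1 0.6 [246. 269.   5.  12.] 39 [0.5127 0.2307 0.1185] [0.011 0.005 0.003] 0.12
```

View pics/w3.png

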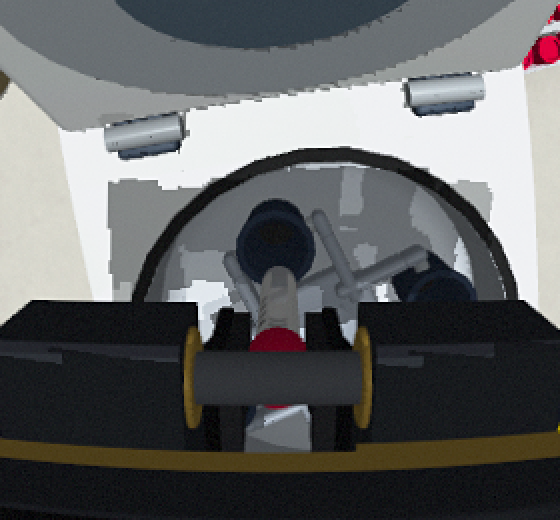

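The tube hangs straight at (280,300) in the crop, with the bucket mouth at (275,240). It needs about 1.5 mm more in x, then I lower it in.

step_arm([
  [0.0015, 0.001, -0.02, 0, 0, 0],
  [0, 0, -0.02, 0, 0, 0],
  [0, 0, -0.01, 0, 0, 0],
  [0, 0, -0.01, 0, 0, 0],
  [0, 0, -0.01, 0, 0, 0],
  [0, 0, -0.01, 0, 0, 0],
  [0, 0, -0.01, 0, 0, 0],
  [0, 0, 0, 0, 0, 0],
])

```text
time: 7.05
position: [0.6028, 0.2257, 0.3201]
tool_rot: [0.999, 0.043, -0.001, 0.0]
ft_force: [-0.5, 0.1, -1.2]
grip_width: 0.0159
grip_force: 12.0
```

step_arm([
  [0, 0, -0.006, 0, 0, 0],
  [0, 0, -0.005, 0, 0, 0],
  [0, 0, 0, 0, 0, 0],
  [0, 0, 0, 0, 0, 0],
])

```text
time: 7.55
position: [0.603, 0.2257, 0.3102]
tool_rot: [0.999, 0.043, 0.0, -0.0]
ft_force: [-0.8, -1.0, -1.2]
grip_width: 0.0159
grip_force: 12.0
```

step_arm([
  [0, 0, -0.002, 0, 0, 0],
  [0, 0, 0, 0, 0, 0],
  [0, 0, 0, 0, 0, 0],
])

```text
time: 7.92
position: [0.603, 0.2256, 0.3083]
tool_rot: [0.999, 0.043, 0.0, -0.0]
ft_force: [-0.6, -0.1, -1.2]
grip_width: 0.016
grip_force: 12.0
```

step_arm([
  [0, 0, 0, 0, 0, 0],
  [0, 0, 0, 0, 0, 0],
  [0, 0, 0.002, 0, 0, 0],
  [0, 0, 0, 0, 0, 0],
], jaw=0.035)

```text
time: 8.43
position: [0.6032, 0.2257, 0.3106]
tool_rot: [0.999, 0.043, 0.0, -0.0]
ft_force: [-0.7, -0.0, 0.2]
grip_width: 0.0344
grip_force: 0.0
```

```bash
python3 look.py w4 red_1 bucket_1
```

```text
[0.6032 0.2257 0.3106]
red_1 0.64 [258. 219.  27.  32.] 667 [0.6097 0.2255 0.1493] [0.004 0.013 0.007] 0.151
bucket_1 0.58 [260. 209.  60.  51.] 1854 [0.6075 0.2254 0.1178] [0.028 0.036 0.006] 0.12
```

Red 1 is seated: its cap top reads 0.151 as expected. I'm going for the second red.

step_arm([
  [0, 0, 0.03, 0, 0, 0],
  [0, 0, 0.06, 0, 0, 0],
  [-0.0133, -0.0553, 0, 0, 0, 0],
  [-0.0133, -0.0553, 0, 0, 0, 0],
  [-0.0133, -0.0553, 0, 0, 0, 0],
  [-0.0133, -0.0553, 0, 0, 0, 0],
  [-0.0133, -0.0553, 0, 0, 0, 0],
  [-0.0135, -0.0555, 0, 0, 0, 0],
  [0, 0, -0.05, 0, 0, 0],
  [0, 0, -0.04, 0, 0, 0],
  [0, 0, 0, 0, 0, 0],
  [0, 0, 0, 0, 0, 0],
], jaw=0.045)

```text
time: 10.07
position: [0.5237, -0.1064, 0.3113]
tool_rot: [0.999, 0.043, 0.001, 0.0]
ft_force: [-0.1, -0.2, -0.2]
grip_width: 0.0449
grip_force: 0.0
```

```bash
python3 look.py w5 red_1 green_1
```

```text
[ 0.5237 -0.1064  0.3113]
red_1 0.81 [259. 205.  24.  40.] 689 [ 0.5235 -0.1064  0.0959] [0.016 0.016 0.006] 0.098
green_1 0.9 [422.  67.  70.  36.] 975 [ 0.6673 -0.2662  0.0153] [0.019 0.086 0.007] 0.017
green_1 0.58 [258. 252.  22.  46.] 319 [ 0.4791 -0.1094  0.0956] [0.012 0.016 0.005] 0.097
```

Aligned. I'll descend and grip.

step_arm([
  [0, 0, -0.035, 0, 0, 0],
  [0, 0, -0.024, 0, 0, 0],
  [0, 0, 0, 0, 0, 0],
  [0, 0, 0, 0, 0, 0],
])

```text
time: 10.72
position: [0.5236, -0.1064, 0.2525]
tool_rot: [0.999, 0.043, 0.001, 0.001]
ft_force: [0.4, -0.2, 0.1]
grip_width: 0.045
grip_force: 0.0
```

step_arm([
  [0, 0, 0, 0, 0, 0],
  [0, 0, 0, 0, 0, 0],
  [0, 0, 0, 0, 0, 0],
  [0, 0, 0, 0, 0, 0],
], jaw=0.01)

```text
time: 11.22
position: [0.523, -0.1064, 0.2514]
tool_rot: [0.999, 0.043, 0.0, 0.0]
ft_force: [-0.6, -0.4, 2.0]
grip_width: 0.0155
grip_force: 12.0
```

step_arm([
  [0, 0, 0.035, 0, 0, 0],
  [0, 0, 0.06, 0, 0, 0],
  [0, 0, 0.06, 0, 0, 0],
  [0, 0, 0.005, 0, 0, 0],
  [-0.0055, 0.0536, 0, 0, 0, 0],
  [-0.0055, 0.0536, 0, 0, 0, 0],
  [-0.0055, 0.0536, 0, 0, 0, 0],
  [-0.0055, 0.0536, 0, 0, 0, 0],
  [-0.0055, 0.0536, 0, 0, 0, 0],
  [0, 0, 0, 0, 0, 0],
  [0, 0, 0, 0, 0, 0],
  [0, 0, 0, 0, 0, 0],
])

```text
time: 12.72
position: [0.4957, 0.1604, 0.4107]
tool_rot: [0.999, 0.042, -0.0, 0.0]
ft_force: [0.5, -0.4, -0.6]
grip_width: 0.0156
grip_force: 12.0
```

```bash
python3 look.py w6 red_1 bucket_1
```

```text
[0.4957 0.1604 0.4107]
red_1 0.58 [197.  64.  29.  28.] 477 [0.6028 0.2242 0.1513] [0.015 0.016 0.007] 0.153
red_1 0.57 [260. 228.  22.  73.] 808 [0.4957 0.1615 0.2525] [0.016 0.011 0.009] 0.253
bucket_1 0.84 [201.  71.  44.  35.] 905 [0.6016 0.224  0.1176] [0.037 0.037 0.006] 0.12
bucket_1 0.77 [176. 155.  42.  41.] 1422 [0.5171 0.246  0.1175] [0.038 0.037 0.006] 0.119
bucket_1 0.6 [289.  98.  44.  44.] 1319 [0.5806 0.1396 0.1175] [0.037 0.037 0.006] 0.119
bucket_1 0.56 [259. 182.  43.  41.] 1191 [0.4973 0.1613 0.1177] [0.035 0.037 0.006] 0.119
```

View pics/w6.png

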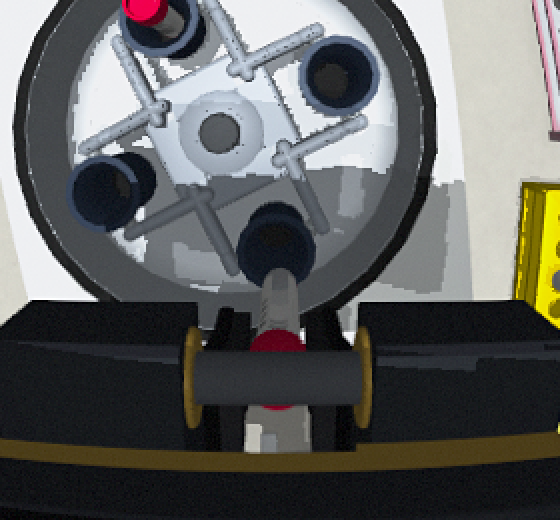

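Red 1 stands in the bucket at (160,20). The empty bucket straight across from it is at (275,240), right below the held tube, so I lower.

step_arm([
  [0.001, 0.001, -0.02, 0, 0, 0],
  [0, 0, -0.02, 0, 0, 0],
  [0, 0, -0.01, 0, 0, 0],
  [0, 0, -0.01, 0, 0, 0],
  [0, 0, -0.01, 0, 0, 0],
  [0, 0, -0.01, 0, 0, 0],
  [0, 0, -0.01, 0, 0, 0],
  [0, 0, -0.006, 0, 0, 0],
  [0, 0, -0.006, 0, 0, 0],
  [0, 0, 0, 0, 0, 0],
  [0, 0, 0, 0, 0, 0],
])

```text
time: 14.25
position: [0.4966, 0.1627, 0.3094]
tool_rot: [0.999, 0.043, 0.0, 0.0]
ft_force: [-1.0, -0.1, -0.6]
grip_width: 0.0159
grip_force: 12.0
```

step_arm([
  [0, 0, -0.0015, 0, 0, 0],
  [0, 0, 0, 0, 0, 0],
])

```text
time: 14.5
position: [0.4965, 0.1627, 0.3079]
tool_rot: [0.999, 0.043, 0.0, -0.0]
ft_force: [-0.7, 0.2, -0.1]
grip_width: 0.0159
grip_force: 12.0
```

step_arm([
  [0, 0, 0, 0, 0, 0],
  [0, 0, 0, 0, 0, 0],
  [0, 0, 0.003, 0, 0, 0],
  [0, 0, 0, 0, 0, 0],
], jaw=0.035)

```text
time: 15.0
position: [0.4967, 0.1627, 0.3111]
tool_rot: [0.999, 0.043, 0.0, -0.0]
ft_force: [0.6, 0.1, -0.7]
grip_width: 0.0344
grip_force: 0.0
```

```bash
python3 look.py w7 red_1
```

```text
[0.4967 0.1627 0.3111]
red_1 0.64 [262. 219.  26.  34.] 658 [0.5034 0.1623 0.1498] [0.004 0.012 0.006] 0.152
red_1 0.6 [165.  39.  54.  49.] 1481 [0.6027 0.2247 0.1508] [0.016 0.017 0.006] 0.153
```

Both reds are seated. Next is the green in the right-hand row.

step_arm([
  [0, 0, 0.03, 0, 0, 0],
  [0, 0, 0.06, 0, 0, 0],
  [-0.0032, -0.0545, 0, 0, 0, 0],
  [-0.0032, -0.0545, 0, 0, 0, 0],
  [-0.0032, -0.0545, 0, 0, 0, 0],
  [-0.0032, -0.0545, 0, 0, 0, 0],
  [-0.0032, -0.0543, 0, 0, 0, 0],
  [0, 0, -0.05, 0, 0, 0],
  [0, 0, -0.04, 0, 0, 0],
  [0, 0, 0, 0, 0, 0],
  [0, 0, 0, 0, 0, 0],
], jaw=0.045)

```text
time: 16.48
position: [0.4811, -0.1098, 0.3117]
tool_rot: [0.999, 0.043, 0.001, 0.0]
ft_force: [0.5, -0.5, 0.4]
grip_width: 0.0449
grip_force: 0.0
```

```bash
python3 look.py w8 green_1 purple_1
```

```text
[ 0.4811 -0.1098  0.3117]
green_1 0.92 [420.  28.  72.  42.] 898 [ 0.6678 -0.2655  0.0158] [0.018 0.084 0.007] 0.017
green_1 0.74 [258. 205.  21.  41.] 692 [ 0.4811 -0.1093  0.0955] [0.016 0.015 0.006] 0.098
purple_1 0.71 [157. 195.  40.  26.] 556 [ 0.4782 -0.0288  0.0955] [0.006 0.015 0.007] 0.097
purple_1 0.61 [259. 252.  20.  45.] 277 [ 0.4372 -0.1129  0.0965] [0.01  0.015 0.004] 0.098
```

View pics/w8.png

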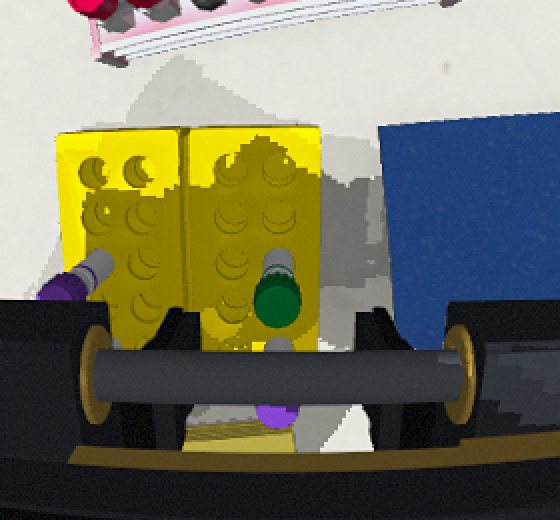

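The green cap at (277,300) lies between the fingers, with the purple at (277,412) behind it. I'll descend and grip.

step_arm([
  [0, 0, -0.035, 0, 0, 0],
  [0, 0, -0.0245, 0, 0, 0],
  [0, 0, 0, 0, 0, 0],
  [0, 0, 0, 0, 0, 0],
])

```text
time: 17.12
position: [0.4811, -0.1098, 0.2525]
tool_rot: [0.999, 0.043, 0.001, 0.001]
ft_force: [0.1, -0.7, 1.5]
grip_width: 0.045
grip_force: 0.0
```

step_arm([
  [0, 0, 0, 0, 0, 0],
  [0, 0, 0, 0, 0, 0],
  [0, 0, 0, 0, 0, 0],
  [0, 0, 0, 0, 0, 0],
], jaw=0.01)

```text
time: 17.62
position: [0.4805, -0.1097, 0.2514]
tool_rot: [0.999, 0.043, 0.0, 0.0]
ft_force: [-0.1, -0.1, 0.2]
grip_width: 0.0155
grip_force: 12.0
```

step_arm([
  [0, 0, 0.04, 0, 0, 0],
  [0, 0, 0.06, 0, 0, 0],
  [0, 0, 0.06, 0, 0, 0],
  [0, 0, 0.01, 0, 0, 0],
  [0.0061, 0.0592, 0, 0, 0, 0],
  [0.0061, 0.0592, 0, 0, 0, 0],
  [0.0061, 0.0592, 0, 0, 0, 0],
  [0.0061, 0.0592, 0, 0, 0, 0],
  [0.0061, 0.0592, 0, 0, 0, 0],
  [0.0061, 0.0592, 0, 0, 0, 0],
  [0, 0, 0, 0, 0, 0],
  [0, 0, 0, 0, 0, 0],
])

```text
time: 19.12
position: [0.5165, 0.2454, 0.4199]
tool_rot: [0.999, 0.043, -0.001, 0.001]
ft_force: [0.2, -0.0, -0.0]
grip_width: 0.0158
grip_force: 12.0
```

```bash
python3 look.py w9 green_1 bucket_1 red_1
```

```text
[0.5165 0.2454 0.4199]
green_1 0.96 [256. 229.  29.  70.] 841 [0.5165 0.2458 0.2606] [0.017 0.013 0.009] 0.261
green_1 0.55 [482.  26.  36.  14.] 290 [ 0.7868 -0.0956  0.0159] [0.036 0.082 0.007] 0.017
green_1 0.4 [447. 255.   9.   7.] 38 [ 0.4326 -0.0243  0.0938] [0.01  0.003 0.004] 0.096
bucket_1 0.94 [258. 179.  40.  44.] 1171 [0.5184 0.2462 0.1174] [0.036 0.037 0.006] 0.119
bucket_1 0.88 [335. 197.  44.  30.] 673 [0.5041 0.1623 0.1174] [0.021 0.036 0.006] 0.119
bucket_1 0.87 [365. 131.  50.  43.] 1351 [0.5807 0.14   0.1176] [0.037 0.038 0.006] 0.119
bucket_1 0.73 [288.  99.  39.  36.] 870 [0.6016 0.2243 0.118 ] [0.037 0.037 0.006] 0.12
red_1 0.71 [340. 204.  20.  15.] 192 [0.5032 0.1627 0.1425] [0.003 0.011 0.008] 0.143
red_1 0.55 [290.  94.  28.  22.] 385 [0.6029 0.2253 0.1508] [0.015 0.016 0.006] 0.153
```

View pics/w9.png

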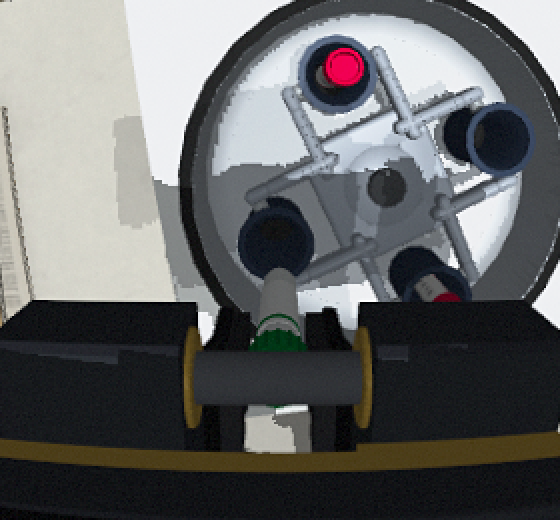

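The two reds are across from each other, at (343,68) and (440,295). The empty bucket at (275,240) is under the green tube. Lowering.

step_arm([
  [0.001, 0.0, -0.025, 0, 0, 0],
  [0, 0, -0.025, 0, 0, 0],
  [0, 0, -0.01, 0, 0, 0],
  [0, 0, -0.01, 0, 0, 0],
  [0, 0, -0.01, 0, 0, 0],
  [0, 0, -0.01, 0, 0, 0],
  [0, 0, -0.01, 0, 0, 0],
  [0, 0, -0.006, 0, 0, 0],
  [0, 0, -0.005, 0, 0, 0],
  [0, 0, 0, 0, 0, 0],
  [0, 0, 0, 0, 0, 0],
])

```text
time: 20.7
position: [0.5182, 0.2456, 0.3105]
tool_rot: [0.999, 0.043, 0.0, -0.0]
ft_force: [-0.2, -1.0, 0.3]
grip_width: 0.0158
grip_force: 12.0
```

step_arm([
  [0, 0, -0.0025, 0, 0, 0],
  [0, 0, 0, 0, 0, 0],
])

```text
time: 20.95
position: [0.518, 0.2455, 0.3077]
tool_rot: [0.999, 0.043, -0.0, 0.0]
ft_force: [-0.5, -0.4, -0.6]
grip_width: 0.0156
grip_force: 12.0
```

step_arm([
  [0, 0, 0, 0, 0, 0],
  [0, 0, 0, 0, 0, 0],
  [0, 0, 0.003, 0, 0, 0],
  [0, 0, 0, 0, 0, 0],
], jaw=0.035)

```text
time: 21.45
position: [0.5182, 0.2456, 0.3111]
tool_rot: [0.999, 0.043, 0.0, -0.0]
ft_force: [0.1, -0.0, 0.0]
grip_width: 0.0342
grip_force: 0.0
```

```bash
python3 look.py w10 green_1
```

```text
[0.5182 0.2456 0.3111]
green_1 0.59 [247. 240.  36.  70.] 901 [0.5034 0.2526 0.1498] [0.011 0.015 0.005] 0.151
```

View pics/w10.png

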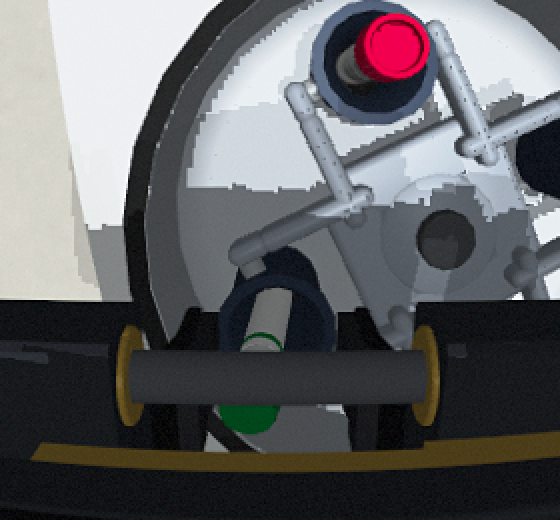

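The green leans outward, with its cap at (250,410). I'll back off upward and measure it from above.

step_arm([
  [0, 0, 0, 0, 0, 0],
  [0, 0, 0.02, 0, 0, 0],
  [0, 0, 0.04, 0, 0, 0],
  [-0.05, 0, 0.06, 0, 0, 0],
  [-0.04, 0, 0.02, 0, 0, 0],
  [0, 0, 0, 0, 0, 0],
  [0, 0, 0, 0, 0, 0],
], jaw=0.045)

```text
time: 22.42
position: [0.4384, 0.2456, 0.4388]
tool_rot: [0.999, 0.043, 0.001, -0.0]
ft_force: [0.2, 0.1, -0.3]
grip_width: 0.0452
grip_force: 0.0
```

```bash
python3 look.py w11 green_1 red_1 bucket_1
```

```text
[0.4384 0.2456 0.4388]
green_1 0.89 [260. 111.  16.  24.] 343 [0.5065 0.2529 0.1496] [0.015 0.016 0.006] 0.152
green_1 0.61 [451. 196.  27.  19.] 257 [ 0.4328 -0.0308  0.0954] [0.015 0.016 0.006] 0.097
red_1 0.74 [293.  22.  23.  30.] 449 [0.6025 0.225  0.1506] [0.017 0.016 0.006] 0.153
red_1 0.69 [347. 134.  29.  18.] 352 [0.4969 0.1626 0.1508] [0.015 0.015 0.006] 0.153
bucket_1 0.89 [291.  31.  42.  41.] 857 [0.6004 0.2245 0.1178] [0.036 0.037 0.006] 0.12
bucket_1 0.82 [365.  60.  46.  37.] 1186 [0.5798 0.1401 0.1177] [0.037 0.037 0.006] 0.119
bucket_1 0.67 [338. 136.  42.  35.] 726 [0.4955 0.163  0.1177] [0.037 0.034 0.006] 0.12
```

View pics/w11.png

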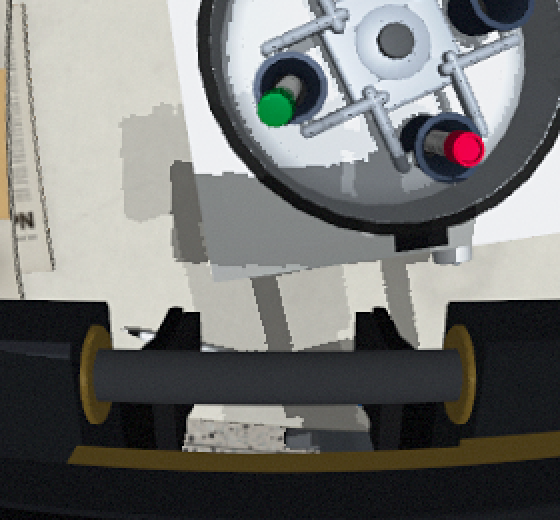

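The green is down (top 0.152) but its cap sits about 13 mm off the bucket axis, leaning in the loose bore. I'll straighten it by regripping along the lean direction, which needs a yaw of about +54°.

step_arm([
  [0.013, 0, 0, 0, 0, 9],
  [0.013, 0, 0, 0, 0, 9],
  [0.014, 0, 0, 0, 0, 9],
  [0.013, 0, 0, 0, 0, 9],
  [0.013, 0, 0, 0, 0, 9],
  [0.0136, 0.0004, 0, 0, 0, 9],
  [0, 0, -0.04, 0, 0, 0],
  [0, 0, -0.04, 0, 0, 0],
  [0, 0, 0, 0, 0, 0],
  [0, 0, 0, 0, 0, 0],
], jaw=0.055, squeeze=5)

```text
time: 23.88
position: [0.5186, 0.246, 0.3594]
tool_rot: [0.871, 0.492, 0.001, 0.0]
ft_force: [0.3, 1.0, -0.4]
grip_width: 0.0549
grip_force: 0.0
```

```bash
python3 look.py w12 green_1 ; python3 -c "
from h import *
print(R.from_quat(get_obs()['tool_rot']).as_matrix().round(3))"
```

```text
[0.5186 0.246  0.3594]
green_1 0.95 [244. 207.  37.  42.] 938 [0.5058 0.2534 0.15  ] [0.018 0.016 0.007] 0.151
[[ 0.516  0.856  0.003]
 [ 0.856 -0.516  0.001]
 [ 0.003  0.002 -1.   ]]
```

View pics/w12.png

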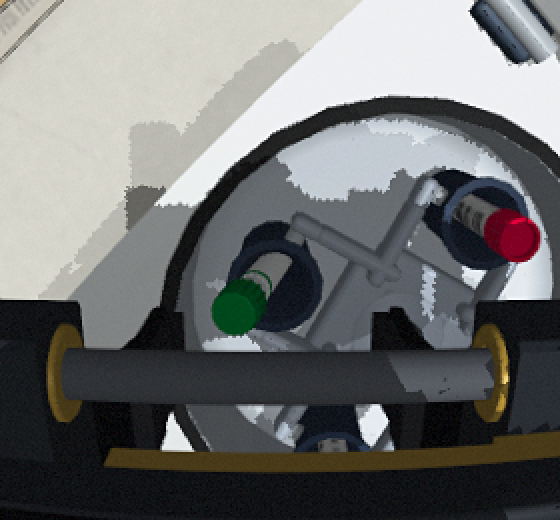

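The green cap at (240,305) lies along the finger line, inside the jaws. I'll shift 4 mm toward it for clearance, descend and close gently.

step_arm([
  [-0.004, 0.002, 0, 0, 0, 0],
  [0, 0, -0.025, 0, 0, 0],
  [0, 0, -0.015, 0, 0, 0],
  [0, 0, -0.01, 0, 0, 0],
  [0, 0, 0, 0, 0, 0],
])

```text
time: 24.6
position: [0.5135, 0.2479, 0.3082]
tool_rot: [0.871, 0.492, -0.001, -0.0]
ft_force: [-0.3, 0.1, 0.1]
grip_width: 0.0549
grip_force: 0.0
```

step_arm([
  [0, 0, 0, 0, 0, 0],
  [0, 0, 0, 0, 0, 0],
  [0, 0, 0, 0, 0, 0],
  [0, 0, 0, 0, 0, 0],
  [0, 0, 0, 0, 0, 0],
], jaw=0.01)

```text
time: 25.22
position: [0.5138, 0.248, 0.3089]
tool_rot: [0.871, 0.492, 0.0, 0.0]
ft_force: [0.3, 0.0, 1.0]
grip_width: 0.0166
grip_force: 4.9
```

step_arm([
  [0.002, -0.001, 0, 0, 0, 0],
  [0.002, -0.001, 0, 0, 0, 0],
  [0, 0, -0.001, 0, 0, 0],
  [0, 0, -0.001, 0, 0, 0],
  [0, 0, 0, 0, 0, 0],
  [0, 0, 0, 0, 0, 0],
])

```text
time: 25.98
position: [0.5184, 0.246, 0.3078]
tool_rot: [0.871, 0.492, 0.001, 0.001]
ft_force: [0.1, 0.6, 5.8]
grip_width: 0.0162
grip_force: 5.0
```

step_arm([
  [0, 0, 0, 0, 0, 0],
  [0, 0, 0, 0, 0, 0],
  [0, 0, 0, 0, 0, 0],
  [0, 0, 0, 0, 0, 0],
], jaw=0.04)

```text
time: 26.48
position: [0.5176, 0.2459, 0.3065]
tool_rot: [0.871, 0.492, -0.0, -0.0]
ft_force: [-0.8, -0.8, -1.3]
grip_width: 0.0392
grip_force: 0.0
```

```bash
python3 look.py w13 green_1
```

```text
[0.5176 0.2459 0.3065]
green_1 0.67 [252. 241.  32.  74.] 1005 [0.5075 0.2386 0.1501] [0.015 0.014 0.006] 0.151
```

step_arm([
  [0, 0, 0.01, 0, 0, 0],
  [0, 0, 0.03, 0, 0, 0],
  [0, 0, 0.06, 0, 0, 0],
  [-0.02, -0.04, 0.02, 0, 0, 0],
  [0, 0, 0, 0, 0, 0],
  [0, 0, 0, 0, 0, 0],
])

```text
time: 27.32
position: [0.4976, 0.206, 0.4271]
tool_rot: [0.871, 0.492, 0.0, -0.0]
ft_force: [0.2, -0.3, -0.9]
grip_width: 0.0399
grip_force: 0.0
```

```bash
python3 look.py w14 green_1 red_1 bucket_1
python3 - <<'E'
from h import *
# tube axis tilt: barrel/cap points of each spun tube from scene camera
c=camera('scene');P=cloud(c)
for l in('green_1','red_1'):
    for r in cut_out(l,'scene'):
        q=P[r['region']&(c['depth']>0)]
        print(l,np.round(r['extent']),[(z,q[abs(q[:,2]-z)<.004][:,:2].mean(0).round(4)) for z in(.123,.13,.139,.147) if (abs(q[:,2]-z)<.004).sum()>5])
E
```

```text
[0.4976 0.206  0.4271]
green_1 0.75 [251. 146.  22.  31.] 479 [0.5081 0.2401 0.1498] [0.017 0.016 0.007] 0.151
red_1 0.94 [344. 113.  31.  19.] 434 [0.6024 0.2251 0.151 ] [0.015 0.016 0.006] 0.153
red_1 0.82 [282. 222.  19.  31.] 434 [0.4976 0.1624 0.1506] [0.016 0.015 0.006] 0.152
bucket_1 0.91 [256. 140.  39.  40.] 790 [0.5173 0.2461 0.1178] [0.037 0.037 0.006] 0.12
bucket_1 0.82 [354. 191.  46.  40.] 1285 [0.5801 0.1402 0.1173] [0.038 0.038 0.006] 0.119
bucket_1 0.67 [278. 215.  35.  46.] 815 [0.4954 0.1643 0.1177] [0.038 0.032 0.006] 0.12
bucket_1 0.61 [343. 111.  35.  18.] 440 [0.6028 0.2253 0.151 ] [0.016 0.016 0.006] 0.153
green_1 [212. 225.  10.  24.] []
green_1 [361. 237.  34.  25.] []
green_1 [156. 147.   3.  13.] [(0.123, array([0.5103, 0.238 ])), (0.13, array([0.5078, 0.2364])), (0.139, array([0.505 , 0.2343])), (0.147, array([0.5045, 0.235 ]))]
red_1 [187. 135.   8.  13.] [(0.123, array([0.5997, 0.2202])), (0.13, array([0.5994, 0.2208])), (0.139, array([0.5983, 0.2202])), (0.147, array([0.6016, 0.2221]))]
red_1 [172. 157.  10.  15.] [(0.123, array([0.4942, 0.157 ])), (0.13, array([0.4942, 0.1569])), (0.139, array([0.4933, 0.1557])), (0.147, array([0.4946, 0.1587]))]
```

The bucket bore is loose. The green now leans 8° the other way because I pressed down on it. I'll do one clean re-straighten along this lean, without pressing.

step_arm([
  [0, 0, 0, 0, 0, 9.2],
  [0, 0, 0, 0, 0, 9.2],
  [0, 0, 0, 0, 0, 9.2],
  [0.005, 0.01, 0, 0, 0, 9.2],
  [0.005, 0.01, 0, 0, 0, 9.2],
  [0.005, 0.01, 0, 0, 0, 9.2],
  [0.0025, 0.008, 0, 0, 0, 8.8],
  [0, 0, -0.05, 0, 0, 0],
  [0, 0, -0.018, 0, 0, 0],
  [0, 0, 0, 0, 0, 0],
  [0, 0, 0, 0, 0, 0],
], jaw=0.055)

```text
time: 29.05
position: [0.5157, 0.2442, 0.3594]
tool_rot: [0.478, 0.878, 0.001, 0.001]
ft_force: [-0.4, 0.2, 0.6]
grip_width: 0.0547
grip_force: 0.0
```

```bash
python3 look.py w15 green_1 ; python3 -c "
from h import *
print(R.from_quat(get_obs()['tool_rot']).as_matrix().round(3))"
```

```text
[0.5157 0.2442 0.3594]
green_1 0.94 [250. 206.  38.  41.] 802 [0.5072 0.24   0.1494] [0.016 0.016 0.006] 0.151
[[-0.543  0.839  0.003]
 [ 0.839  0.543  0.001]
 [-0.001  0.002 -1.   ]]
```

step_arm([
  [0, 0, -0.025, 0, 0, 0],
  [0, 0, -0.015, 0, 0, 0],
  [0, 0, -0.01, 0, 0, 0],
  [0, 0, 0, 0, 0, 0],
  [0, 0, 0, 0, 0, 0],
])

```text
time: 29.78
position: [0.5155, 0.244, 0.3092]
tool_rot: [0.478, 0.878, 0.0, 0.0]
ft_force: [-1.0, -0.2, -0.0]
grip_width: 0.0553
grip_force: 0.0
```

step_arm([
  [0, 0, 0, 0, 0, 0],
  [0, 0, 0, 0, 0, 0],
  [0, 0, 0, 0, 0, 0],
  [0, 0, 0, 0, 0, 0],
  [0, 0, 0, 0, 0, 0],
  [0.002, 0.0015, 0.001, 0, 0, 0],
  [0, 0, 0, 0, 0, 0],
  [0, 0, 0, 0, 0, 0],
], jaw=0.01)

```text
time: 30.78
position: [0.5172, 0.2455, 0.3097]
tool_rot: [0.478, 0.878, -0.0, -0.0]
ft_force: [0.1, 0.2, -0.9]
grip_width: 0.0165
grip_force: 4.9
```

```bash
python3 look.py w16 green_1
```

```text
[0.5172 0.2455 0.3097]
green_1 0.66 [259. 220.  26.  30.] 624 [0.5138 0.2512 0.1494] [0.011 0.007 0.007] 0.151
```

View pics/w16.png

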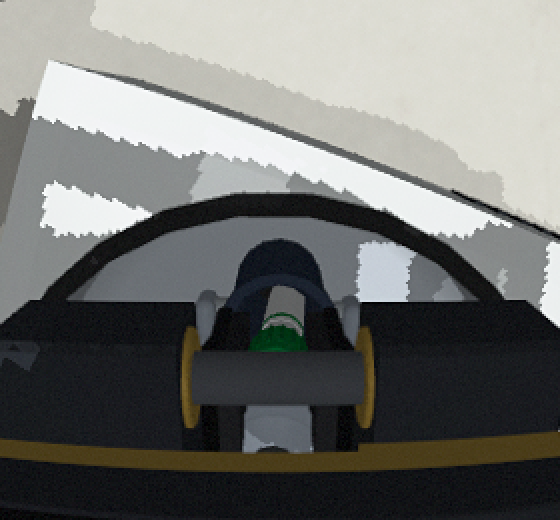

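The green now stands straight between the fingers, its cap at (278,338), the same offset as the upright reds had. Releasing.

step_arm([
  [0, 0, 0, 0, 0, 0],
  [0, 0, 0, 0, 0, 0],
  [0, 0, 0, 0, 0, 0],
  [0, 0, 0, 0, 0, 0],
  [0, 0, 0.02, 0, 0, 0],
  [0, 0, 0.04, 0, 0, 0],
  [0, 0, 0.06, 0, 0, 0],
  [0.025, -0.04, 0, 0, 0, 0],
  [0, 0, 0, 0, 0, 0],
], jaw=0.035)

```text
time: 32.0
position: [0.5435, 0.2036, 0.4309]
tool_rot: [0.479, 0.878, 0.001, 0.002]
ft_force: [-0.0, 0.1, -0.1]
grip_width: 0.0352
grip_force: 0.0
```

```bash
python3 look.py w17 green_1 red_1
```

```text
[0.5435 0.2036 0.4309]
green_1 0.67 [249. 128.  30.  18.] 428 [0.5039 0.2446 0.1499] [0.017 0.016 0.006] 0.151
red_1 0.91 [196. 195.  28.  29.] 417 [0.4968 0.1622 0.1508] [0.016 0.016 0.006] 0.153
red_1 0.73 [320. 197.  27.  32.] 436 [0.6027 0.2252 0.1511] [0.016 0.016 0.006] 0.153
red_1 0.66 [200. 189.  44.  40.] 789 [0.495  0.1633 0.1177] [0.037 0.035 0.006] 0.12
```

Green 1 is fully down (cap top 0.151) and contained by its bucket, settling against the loose bore (about 8–9°). I'll fetch the last green, then reassess.

step_arm([
  [-0.0092, -0.0196, 0, 0, 0, -9.83],
  [-0.0092, -0.0196, 0, 0, 0, -9.83],
  [-0.0092, -0.0196, 0, 0, 0, -9.83],
  [-0.0092, -0.0196, 0, 0, 0, -9.83],
  [-0.0092, -0.0196, 0, 0, 0, -9.83],
  [-0.0092, -0.0196, 0, 0, 0, -9.83],
  [-0.0092, -0.0196, 0, 0, 0, -9.83],
  [-0.0092, -0.0196, 0, 0, 0, -9.83],
  [-0.0092, -0.0196, 0, 0, 0, -9.83],
  [-0.0092, -0.0196, 0, 0, 0, -9.83],
  [-0.0092, -0.0196, 0, 0, 0, -9.83],
  [-0.0092, -0.0194, 0, 0, 0, -9.83],
], jaw=0.045)

```text
time: 33.65
position: [0.4311, -0.0292, 0.4292]
tool_rot: [0.999, 0.041, -0.001, -0.0]
ft_force: [-0.2, -0.4, 0.7]
grip_width: 0.0451
grip_force: 0.0
```

step_arm([
  [0, 0, -0.06, 0, 0, 0],
  [0, 0, -0.06, 0, 0, 0],
  [0, 0, 0, 0, 0, 0],
  [0, 0, 0, 0, 0, 0],
])

```text
time: 34.15
position: [0.4323, -0.0292, 0.3108]
tool_rot: [0.999, 0.044, 0.001, 0.0]
ft_force: [0.5, -0.5, 0.4]
grip_width: 0.0449
grip_force: 0.0
```

```bash
python3 look.py w18 green_1 purple_1; python3 -c "
from h import *
print(R.from_quat(get_obs()['tool_rot']).as_matrix().round(3))"
```

```text
[ 0.4323 -0.0292  0.3108]
green_1 0.95 [260. 203.  23.  38.] 654 [ 0.433  -0.0318  0.0956] [0.016 0.015 0.006] 0.097
green_1 0.72 [474.  14.  53.  28.] 452 [ 0.6647 -0.2643  0.014 ] [0.014 0.083 0.006] 0.016
green_1 0.18 [ 5. 11. 10. 20.] 205 [0.5959 0.2099 0.1044] [0.011 0.008 0.008] 0.105
purple_1 0.88 [365. 198.  37.  29.] 566 [ 0.4441 -0.1119  0.0954] [0.008 0.014 0.006] 0.097
purple_1 0.88 [262. 150.  26.  30.] 591 [ 0.4736 -0.0282  0.0956] [0.015 0.016 0.006] 0.098
[[ 0.996  0.087  0.006]
 [ 0.087 -0.996 -0.002]
 [ 0.006  0.002 -1.   ]]
```

step_arm([
  [0.0005, -0.0025, -0.01, 0, 0, 0],
  [0, 0, -0.03, 0, 0, 0],
  [0, 0, -0.0185, 0, 0, 0],
  [0, 0, 0, 0, 0, 0],
  [0, 0, 0, 0, 0, 0],
])

```text
time: 34.92
position: [0.4325, -0.0322, 0.2519]
tool_rot: [0.999, 0.043, 0.001, 0.0]
ft_force: [0.5, 0.2, 0.6]
grip_width: 0.045
grip_force: 0.0
```

step_arm([
  [0, 0, 0, 0, 0, 0],
  [0, 0, 0, 0, 0, 0],
  [0, 0, 0, 0, 0, 0],
  [0, 0, 0, 0, 0, 0],
], jaw=0.01, squeeze=10)

```text
time: 35.42
position: [0.4323, -0.0321, 0.2514]
tool_rot: [0.999, 0.043, 0.0, 0.0]
ft_force: [0.3, 0.8, 0.6]
grip_width: 0.0159
grip_force: 10.0
```

```bash
python3 -c "
from h import *
o=get_obs();print(o['position'],R.from_quat(o['tool_rot']).as_matrix().round(3))"
```

```text
[ 0.43232751 -0.03206106  0.25142336] [[ 0.996  0.086  0.   ]
 [ 0.086 -0.996 -0.   ]
 [ 0.     0.    -1.   ]]
```

step_arm([
  [0, 0, 0.04, 0, 0, 0],
  [0, 0, 0.06, 0, 0, 0],
  [0, 0, 0.06, 0, 0, 0],
  [0, 0, 0.005, 0, 0, 0],
  [0.037, 0.043, 0, 0, 0, 0],
  [0.037, 0.043, 0, 0, 0, 0],
  [0.037, 0.043, 0, 0, 0, 0],
  [0.037, 0.043, 0, 0, 0, 0],
  [0, 0, 0, 0, 0, 0],
  [0, 0, 0, 0, 0, 0],
  [0, 0, 0, 0, 0, 0],
])

```text
time: 36.8
position: [0.5794, 0.139, 0.4156]
tool_rot: [0.999, 0.043, -0.001, 0.0]
ft_force: [-0.4, 0.0, -0.2]
grip_width: 0.0161
grip_force: 10.0
```

```bash
python3 look.py w19 green_1 bucket_1 red_1
```

```text
[0.5794 0.139  0.4156]
green_1 0.74 [432.  43.  50.  16.] 439 [ 0.7854 -0.0953  0.0158] [0.038 0.08  0.008] 0.017
green_1 0.72 [499. 141.  25.  19.] 149 [ 0.667  -0.2561  0.0138] [0.016 0.067 0.006] 0.016
green_1 0.7 [257. 228.  33.  73.] 832 [0.5799 0.1395 0.2556] [0.017 0.013 0.009] 0.256
bucket_1 0.86 [256. 182.  41.  38.] 1125 [0.5818 0.1397 0.1177] [0.035 0.035 0.007] 0.119
bucket_1 0.78 [177. 155.  44.  39.] 768 [0.602  0.2239 0.1178] [0.037 0.036 0.006] 0.12
bucket_1 0.48 [166. 209.  18.   6.] 82 [0.5333 0.2475 0.0865] [0.002 0.011 0.006] 0.088
red_1 0.72 [169. 155.  34.  19.] 424 [0.6038 0.2243 0.1508] [0.015 0.015 0.006] 0.153
```

step_arm([
  [0.001, 0.0005, -0.02, 0, 0, 0],
  [0, 0, -0.025, 0, 0, 0],
  [0, 0, -0.01, 0, 0, 0],
  [0, 0, -0.01, 0, 0, 0],
  [0, 0, -0.01, 0, 0, 0],
  [0, 0, -0.01, 0, 0, 0],
  [0, 0, -0.01, 0, 0, 0],
  [0, 0, -0.006, 0, 0, 0],
  [0, 0, -0.005, 0, 0, 0],
  [0, 0, 0, 0, 0, 0],
  [0, 0, 0, 0, 0, 0],
])

```text
time: 38.38
position: [0.5814, 0.1405, 0.3105]
tool_rot: [0.999, 0.043, 0.0, -0.0]
ft_force: [-0.7, 0.4, -0.5]
grip_width: 0.0156
grip_force: 10.0
```

```bash
python3 look.py w20 green_1
```

```text
[0.5814 0.1405 0.3105]
green_1 0.9 [257. 221.  26.  31.] 654 [0.5886 0.1415 0.1508] [0.004 0.012 0.008] 0.152
green_1 0.63 [477.  32.  50.  17.] 594 [ 0.7864 -0.0954  0.0151] [0.039 0.082 0.007] 0.017
```

step_arm([
  [0, 0, -0.003, 0, 0, 0],
  [0, 0, 0, 0, 0, 0],
  [0, 0, 0, 0, 0, 0],
  [0, 0, 0, 0, 0, 0],
], squeeze=4)

```text
time: 38.98
position: [0.5813, 0.1404, 0.3073]
tool_rot: [0.999, 0.043, 0.0, -0.0]
ft_force: [0.4, -0.6, -0.4]
grip_width: 0.016
grip_force: 4.0
```

step_arm([
  [0, 0, 0, 0, 0, 0],
  [0, 0, 0, 0, 0, 0],
  [0, 0, 0, 0, 0, 0],
  [0, 0, 0, 0, 0, 0],
], jaw=0.035)

```text
time: 39.48
position: [0.5813, 0.1404, 0.3073]
tool_rot: [0.999, 0.043, 0.0, -0.0]
ft_force: [0.2, 0.5, -0.0]
grip_width: 0.0344
grip_force: 0.0
```

```bash
python3 look.py w21 green_1
```

```text
[0.5813 0.1404 0.3073]
green_1 0.76 [479.  31.  54.  14.] 618 [ 0.7863 -0.0964  0.0153] [0.04  0.079 0.007] 0.017
green_1 0.68 [249. 242.  36.  74.] 996 [0.5683 0.146  0.1498] [0.012 0.016 0.006] 0.151
```

Both greens settle against the bore, probably because contact comes slightly before my release height and the tube pivots in the pads. There is time, so I'll rise, turn the fingers along this lean, and regrip on the bucket axis with minimum force and no pressing.

step_arm([
  [0, 0, 0.02, 0, 0, 0],
  [0, 0, 0.04, 0, 0, 0],
  [0, 0, 0.02, 0, 0, 9.8],
  [0, 0, 0, 0, 0, 9.8],
  [0, 0, 0, 0, 0, 9.8],
  [0, 0, 0, 0, 0, 9.8],
  [0, 0, 0, 0, 0, 9.8],
  [0, 0, 0, 0, 0, 9.8],
  [0, 0, 0, 0, 0, 0],
  [0, 0, 0, 0, 0, 0],
], jaw=0.06, squeeze=3)

```text
time: 40.83
position: [0.5812, 0.1405, 0.3873]
tool_rot: [0.85, 0.527, 0.0, -0.0]
ft_force: [0.5, -0.6, 1.1]
grip_width: 0.06
grip_force: 0.0
```

```bash
python3 look.py w22 green_1 bucket_1
python3 - <<'E'
from h import *
o=get_obs();print(R.from_quat(o['tool_rot']).as_matrix().round(3))
c=camera('wrist');P=cloud(c,o).reshape(-1,3);d=np.hypot(P[:,0]-.549,P[:,1]-.193)
print(np.percentile(P[(d<.02)&(P[:,2]<.2)][:,2],[50,95,99]))
E
```

```text
[0.5812 0.1405 0.3873]
green_1 0.9 [246. 197.  34.  30.] 646 [0.5711 0.147  0.15  ] [0.016 0.015 0.007] 0.152
green_1 0.75 [131. 126.  50.  28.] 747 [0.505  0.244  0.1496] [0.016 0.016 0.007] 0.151
bucket_1 0.85 [236.  96.  43.  42.] 1147 [0.6019 0.2243 0.1181] [0.037 0.037 0.007] 0.12
bucket_1 0.77 [171. 210.  49.  48.] 1182 [0.4984 0.1613 0.1176] [0.033 0.038 0.006] 0.119
bucket_1 0.73 [259. 190.  45.  50.] 1076 [0.5826 0.1401 0.1177] [0.033 0.037 0.006] 0.12
bucket_1 0.59 [148. 120.  51.  46.] 1213 [0.5189 0.2458 0.1194] [0.036 0.037 0.009] 0.12
[[ 0.443  0.896 -0.   ]
 [ 0.896 -0.443  0.   ]
 [-0.    -0.    -1.   ]]
[0.10118315 0.11027408 0.11088905]
```

step_arm([
  [0, 0, -0.03, 0, 0, 0],
  [0, 0, -0.025, 0, 0, 0],
  [0, 0, -0.015, 0, 0, 0],
  [0, 0, -0.007, 0, 0, 0],
  [0, 0, 0, 0, 0, 0],
  [0, 0, 0, 0, 0, 0],
])

```text
time: 41.78
position: [0.5817, 0.1405, 0.3111]
tool_rot: [0.849, 0.528, 0.001, 0.0]
ft_force: [0.0, -0.3, 1.3]
grip_width: 0.0596
grip_force: 0.0
```

step_arm([
  [0, 0, 0, 0, 0, 0],
  [0, 0, 0, 0, 0, 0],
  [0, 0, 0, 0, 0, 0],
  [0, 0, 0, 0, 0, 0],
  [0, 0, 0, 0, 0, 0],
  [0, 0, 0, 0, 0, 0],
], jaw=0.01)

```text
time: 42.52
position: [0.5813, 0.1405, 0.3102]
tool_rot: [0.849, 0.528, 0.0, -0.0]
ft_force: [-0.2, -0.0, -0.1]
grip_width: 0.016
grip_force: 3.0
```

```bash
python3 look.py w23 green_1
```

```text
[0.5813 0.1405 0.3102]
green_1 0.89 [258. 220.  34.  33.] 749 [0.5843 0.1472 0.1497] [0.014 0.009 0.006] 0.152
green_1 0.88 [ 81. 134.  69.  38.] 1583 [0.5053 0.2441 0.1495] [0.017 0.016 0.007] 0.151
green_1 0.51 [227.  86.  66.  64.] 2224 [0.6019 0.2249 0.1178] [0.037 0.038 0.006] 0.12
```

step_arm([
  [0, 0, 0, 0, 0, 0],
  [0, 0, 0, 0, 0, 0],
  [0, 0, 0, 0, 0, 0],
  [0, 0, 0, 0, 0, 0],
], jaw=0.035)

```text
time: 43.12
position: [0.5813, 0.1404, 0.3103]
tool_rot: [0.849, 0.528, -0.0, -0.0]
ft_force: [-0.2, 0.3, 0.6]
grip_width: 0.0348
grip_force: 0.0
```

```bash
python3 look.py w24 green_1
```

```text
[0.5813 0.1404 0.3103]
green_1 0.74 [ 82. 135.  69.  40.] 1610 [0.505  0.2439 0.1496] [0.018 0.016 0.007] 0.151
```

step_arm([
  [0, 0, 0.015, 0, 0, 0],
  [0, 0, 0.03, 0, 0, 0],
  [0, 0, 0.05, 0, 0, 0],
  [-0.02, -0.03, 0.02, 0, 0, 0],
  [0, 0, 0, 0, 0, 0],
  [0, 0, 0, 0, 0, 0],
], jaw=0.045)

```text
time: 43.98
position: [0.5612, 0.1105, 0.4257]
tool_rot: [0.849, 0.528, 0.0, 0.0]
ft_force: [0.3, 0.3, -0.4]
grip_width: 0.0444
grip_force: 0.0
```

```bash
python3 look.py w25 green_1 red_1 bucket_1
```

```text
[0.5612 0.1105 0.4257]
green_1 0.95 [150.  90.  43.  15.] 613 [0.5042 0.2438 0.1494] [0.017 0.016 0.006] 0.151
green_1 0.57 [257. 143.  24.  19.] 314 [0.578  0.1506 0.1502] [0.016 0.016 0.006] 0.152
green_1 0.5 [433. 211.  19.  23.] 180 [ 0.7783 -0.0781  0.0133] [0.026 0.047 0.006] 0.015
red_1 0.94 [244.  58.  17.  26.] 387 [0.6032 0.2245 0.1511] [0.016 0.016 0.006] 0.153
red_1 0.67 [175. 168.  32.  24.] 465 [0.4971 0.1621 0.1507] [0.016 0.015 0.006] 0.153
bucket_1 0.91 [184. 168.  45.  37.] 826 [0.497  0.1616 0.1176] [0.034 0.037 0.006] 0.12
bucket_1 0.72 [263. 148.  40.  42.] 844 [0.5802 0.1395 0.1178] [0.037 0.037 0.006] 0.12
bucket_1 0.61 [167.  85.  45.  42.] 880 [0.5192 0.2454 0.1177] [0.035 0.036 0.006] 0.12
bucket_1 0.58 [244.  65.  39.  38.] 811 [0.6022 0.2239 0.1177] [0.037 0.037 0.006] 0.12
```

Both greens rest fully down against their bores (cap tops match the seated height); a loose fit of about 8° is inherent to a 13 mm barrel in a 21 mm bore. One last combined picture to check everything.

step_arm([
  [-0.03, -0.03, 0.02, 0, 0, 0],
  [-0.03, -0.03, 0.02, 0, 0, 0],
  [0, 0, 0, 0, 0, 0],
  [0, 0, 0, 0, 0, 0],
  [0, 0, 0, 0, 0, 0],
])

```text
time: 44.8
position: [0.5019, 0.051, 0.4645]
tool_rot: [0.849, 0.528, -0.0, -0.0]
ft_force: [-0.5, -0.2, 0.1]
grip_width: 0.0447
grip_force: 0.0
```

```bash
python3 look.py w26 green_1 red_1 purple_1
python3 - <<'E'
from h import *
w=camera('wrist')['pixels'][20:220,60:350];s=camera('scene')['pixels'][110:280,110:300]
a=cv2.resize(w,(390,270),interpolation=cv2.INTER_CUBIC);b=cv2.resize(s,(390,350),interpolation=cv2.INTER_CUBIC)
im=np.zeros((350,790,3),np.uint8);im[:270,:390]=a;im[:,400:]=b;cv2.imwrite('pics/fin.png',im)
E
```

```text
[0.5019 0.051  0.4645]
green_1 0.81 [283.  68.  20.  27.] 345 [0.5774 0.1496 0.15  ] [0.015 0.016 0.006] 0.152
green_1 0.65 [444. 168.  28.  37.] 359 [ 0.7868 -0.0959  0.015 ] [0.04  0.082 0.007] 0.017
red_1 0.72 [209.  88.  26.  18.] 328 [0.4972 0.1615 0.1511] [0.016 0.017 0.006] 0.153
purple_1 0.71 [267. 227.  16.  24.] 194 [ 0.4753 -0.0252  0.095 ] [0.014 0.01  0.006] 0.097
```

View pics/fin.png

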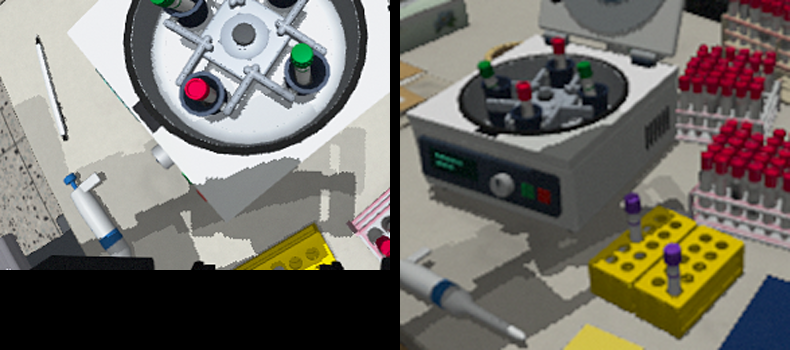

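The reds at (558,45) and (523,92) and the greens at (485,70) and (585,70) stand in opposite buckets. The purples are untouched at (632,205) and (673,255), and the arm is clear.

```bash
python3 -c "
from rig import hand_in
print(hand_in())"
```

```text
the job is handed in; nothing more can be done
None
```

I loaded all four tubes fully down with each colour straight across the spindle, left the purples in their rack and handed the job in at about 45 s; the two greens lean about 8° in their loose bores, and my attempts to straighten them did not hold.

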